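Click a water-filter cartridge into its dock and reset the counter

ROBOT

A 6-joint arm with a two-finger parallel gripper is mounted at the origin on a cart in front of the work surface, level with it; the furniture and walls round the work are solid. World frame = base frame: x ahead of the robot, y to its left, z up, the work surface at z = 0. Lengths are in m, angles in rad, forces in N, time in s.
With the tool pointing down it reaches from about 0.15 to 0.775 m from the base axis. Payload 6.1 kg.
Tool frame: the origin (TCP) lies at the very end of the fingers, on their centre line; the grasp point (between the pads) lies 19 mm behind it; z points along the fingers, y is the line along which they close (so a half turn about z gives the same grasp; the last joint's range is limited). The gripper opens to 85 mm and grips with 20 to 120 N. Pads are 22 mm wide; open, the fingers measure 114 mm over their backs; the gripper's body (76 mm by 85 mm) begins 54 mm behind the grasp point. The pads swing forward as they close: fully open they stand 13 mm farther back than shut.
Start: joints at [1.171, 0.126, -0.04, 1.405, 0, 1.571], TCP at [0.204, 0.484, 0.231] pointing down, gripper open.
Joint ranges: [-2.72, 2.72], [-0.95, 1.95], [-1.27, 1.35], [-1.78, 2.02], [-1.46, 1.47], [-3.14, 3.14]. Speed limits (rad/s): [2.39, 2.39, 3.01, 3.14, 3.14, 3.14].

INTERFACE

Orientations are given as a unit quaternion [x, y, z, w].
In Python, from bench import robot gives the robot as it stands.
- The arm moves only by the tool arm_command, never from a script. Its argument "targets" is a list of rows, each a list of 6 numbers: the shift along the tool's x, y, z in units of 50 mm (1.0 is 50 mm), then the turn, a rotation vector about the tool's x, y, z in units of 5 degrees (1.0 is 5 degrees). In form: [[dx, dy, dz, ax, ay, az], ...]. A call has 1 to 20 rows; each row shifts and turns the commanded pose from where the row before left it, along the tool's axes as they then stand; what a row does not reach is not made up. A row lasts 1/10 s, in which the tool goes at most 50 mm and 8.59 degrees, less where a joint would pass 70% of its speed; a pose out of reach is approached as far as the arm can. A call is refused whole if a number of a shift passes 1 or a number of a turn 1, either way. A call with a gripper value outside its range is refused whole. "grip" is the closure in counts, from 0 (fully open) to 255 (shut), set as the call begins (left out, the last holds). The fingers move at their own pace and stop on an object; "grip_force" is the grip in N (left out, the last holds). Time passes only in rows, so rows that do not move let the fingers close. It gives the time, the measured TCP pose, the force, the opening and the grip force at its end, in the units of the state.
- robot.observe(): the state, without advancing time (a new reading comes with each control period).
- robot.grab_frame(name): name is "scene" or "top"; returns the picture (400x640x3 uint8, red, green, blue); there is no depth.
- robot.calibration(name): a dict with "K" (3x3 intrinsics, pixels), "R" (3x3) and "t" (3): a world point X has camera coordinates R X + t. Camera axes: x right, y down, z forward; pixel columns grow to the right and rows downward; lengths in m; the calibration is good to about 2 mm. A picture is of the moment at which its call begins. calibration takes no time and is no camera call.
- robot.finish_job(): hands the job in; it is judged then, once.
The state is a dict: "t": time; "qpos": joint angles; "dq": joint speeds; "effort": joint torques, N m; "position": TCP position; "orientation": TCP orientation; "wrist_force": force on the tool from outside, world axes, zero at the start; "ft_torque": the same for the moment, N m; "finger_gap": finger opening in m; "finger_force": force on a finger pad.
Only numpy, scipy, OpenCV 4.12 (cv2) and the standard library are available. Lean on these libraries where they do the work, as an engineer would, in place of code of your own. Each camera call takes 0.05 s, during which the arm holds its last target. There are 200 camera calls.

TASK

Change the water filter: take the white filter cartridge that stands on the worktop and push it down into the pocket of the grey filter dock, past the sprung ball in the pocket's side, until it clicks in fully home, pressing firmly but without forcing it. Then let go of it and press the round reset button on the dock right down and leave it. Leave the other things on the worktop where they are.

Things in the scene. Friction and masses are not known exactly. Their poses are not given: they have to be found in the camera images.
- cartridge_centre (a point): Centre, half-way up, of the white filter cartridge standing on the worktop (112 mm tall, about 180 g); z up along it. On top a grip tab 34 mm (its x) by 16 mm (its y), 28 mm high, to be pinched across its y; below it the body, 46 mm (x) by 30 mm (y). Turned half a turn it is the same, and fits either of those two ways.
- cartridge: The same cartridge; origin at the centre of its foot. From the foot up: foot tapering from 38 x 26 mm to 46 x 30 mm at 10 mm; straight body to 84 mm; tab to 112 mm. Both narrow sides (+x and -x) have a groove 4 mm deep across them, 13.5 to 26.5 mm over the foot.
- pocket_mouth (a point): Centre of the mouth of the dock's pocket, level with the tower's top, 92 mm over the worktop; axes of the dock. The pocket is 48 mm (x) by 32 mm (y) with a black funnel collar, 58 x 42 mm at the top narrowing to the pocket's size 5 mm lower. The floor, a stiff rubber pad that gives up to 3 mm, lies 46 to 76 mm below the mouth: its height is adjustable, differs every time and is not measured: feel for it.
- dock: Filter dock, fixed to the worktop: grey block 90 mm (its x) by 150 mm (its y), origin at the centre of its underside, z up. Tower with the pocket at y = +35 mm; lower deck, 72 mm high, with the button at y = -45 mm. More than 40 N between cartridge and dock counts as forcing it.
- ball (a joint): Sprung steel ball, 12 mm, in the pocket's -x side, 19 mm over the floor and moving with it: 0 m when out (4 mm into the pocket), up to 0.0055 when pushed into the wall; near 0 again once snapped into the groove. It resists over the last 17 mm of the stroke with about 6 to 15 N, then the force drops with the click and the floor stops the cartridge.
- reset_button_top (a point): Centre of the top face of the white round reset button, 26 mm in diameter, in a black ring on the dock's lower deck, about 94 mm over the worktop and 80 mm from the pocket's centre towards the dock's -y.
- reset_button (a joint): The reset button: 0 m when up, 0.006 m when right down; a spring brings it up again. Fully down takes about 5 N; press no deeper than its stop.
- lemon: Bystander: lemon, 71 x 53 x 51 mm, lying loose; origin under its centre. Not to be moved.
- salt_shaker: Bystander: glass salt shaker, 44 mm across, 90 mm tall, loose; origin at the centre of its foot. Not to be moved.
- tin: Bystander: short food tin, 76 mm across, 58 mm tall, loose; origin at the centre of its foot. Not to be moved.
- garlic: Bystander: garlic bulb, 56 mm across, 56 mm tall, loose; origin at the centre of its underside. Not to be moved.
- jam_jar: Bystander: jam jar, 66 mm across, 100 mm tall, loose; origin at the centre of its foot. Not to be moved.
Things that resemble listed ones, but are neither listed nor needed, are in the scene too. Leave any black or yellow look-alike of the cartridge alone.

How it is judged:
On the way, in this order (a step that is already met when the one before it is completed fails the run):
1. the cartridge is in the pocket, clicked home with the ball in its groove (value of joint ball below 0.0014 m and distance between cartridge_centre and pad_c0 below 0.0605 m and horizontal distance between cartridge_centre and pocket_mouth below 0.005 m and angle between the z axis of cartridge_centre and the z axis of pocket_mouth, either way round below 0.08 rad), for 0.2 s.
2. with the cartridge home and let go, the reset button is pressed right down (all of step 1 and value of joint reset_button above 0.005 m and contact force between the fingers and cartridge below 0.2 N), for 0.05 s.
At the end, for the whole second after the job is handed in: The cartridge stands at rest in the pocket (within 5 mm of its axis, upright within 0.08 rad, its foot within 2 mm of the floor), the ball is out in its groove (within 1.4 mm), and the button, pressed at least 5 of its 6 mm after the click with the cartridge let go, is up again (all of step 1 and linear speed of cartridge below 0.02 m/s and value of joint reset_button below 0.002 m); the robot touches nothing.
It fails at once if the cartridge is forced: over 40 N between it and the dock (contact force between cartridge and dock above 40 N).
It fails at once if a bystander is moved more than 25 mm (distance of any of lemon, salt_shaker, tin, garlic, jam_jar from where it was at the start of the episode above 0.025 m).
It also fails if it takes over 48 s, if anything falls off the work surface, if the arm or the gripper's body presses on something with over 40 N, if the wrist force passes 120 N, or if a joint passes its speed limit or range.

## Working session

There is one attempt and no reset: what is moved stays moved. The work goes in short steps, Python scripts to look and compute and a tool call to move; the robot and the scene stay as the last step left them, time stands still between calls to the robot, and variables do not carry over. Pictures are saved under pics/ and viewed, at most 10 in all, crops included, and the job is handed in when it is done.

Besides the shell and the picture viewer there is one more tool, called after "Request:" as a command line: name --pt "numbers of a row" for each row, then --argument value for the rest. arm_command: Moves the arm, as the interface text tells. Its arguments: {"type":"object","properties":{"targets":{"type":"array"},"grip":{"type":"number"},"grip_force":{"type":"number"}},"required":["targets"]}

```bash
mkdir -p pics
python3 - <<'E'
from bench import robot
import cv2
for n in("scene","top"):
    cv2.imwrite(f"pics/{n}0.png",robot.grab_frame(n)[:,:,::-1])
    c=robot.calibration(n);print(c)
print(robot.observe())
E
```

```text
{'K': array([[441.56703636,   0.        , 318.91196077],
       [  0.        , 441.56703636, 203.40002759],
       [  0.        ,   0.        ,   1.        ]]), 'R': array([[ 0.80855666, -0.58833225, -0.01006372],
       [-0.33864055, -0.45127754, -0.82563379],
       [ 0.48120546,  0.67097969, -0.56411662]]), 't': array([-0.39991509,  0.23371029,  1.10171928])}
{'K': array([[440.03771199,   0.        , 320.16729262],
       [  0.        , 440.03771199, 203.41135565],
       [  0.        ,   0.        ,   1.        ]]), 'R': array([[ 0.02392008, -0.99935016,  0.02696449],
       [-0.99075682, -0.02729962, -0.13287457],
       [ 0.13352434, -0.02353688, -0.990766  ]]), 't': array([-0.05195438,  0.5053226 ,  1.44705455])}
{'t': 0.1, 'qpos': array([ 1.17100513e+00,  1.26343897e-01, -4.05377630e-02,  1.40538934e+00,
        3.63344461e-05,  1.57082640e+00]), 'dq': array([ 0.00127877, -0.00112577,  0.0042557 ,  0.00084812, -0.00070052,
        0.00013194]), 'effort': array([ 9.74920331e-04, -4.36903918e+01,  3.53606594e+01,  1.36569675e-02,
        8.25884649e-05,  1.04444393e-05]), 'position': array([0.20418754, 0.48325781, 0.23057955]), 'orientation': array([ 1.98581708e-01,  9.80084058e-01, -7.19050601e-04, -1.64205635e-04]), 'wrist_force': array([ 0.57966225, -0.25609339,  0.21558697]), 'ft_torque': array([ 0.04397261, -0.02000557,  0.02806659]), 'finger_force': 0.0, 'finger_gap': 0.08534045266988827}
```

View pics/top0.png

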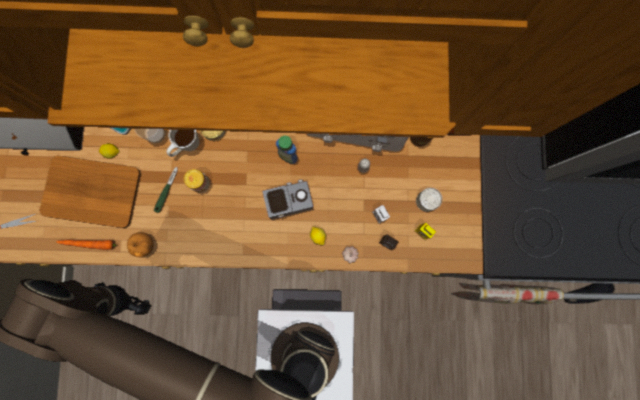

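View pics/scene0.png

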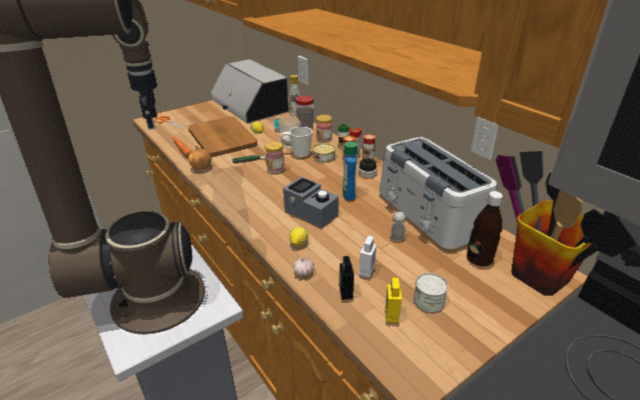

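The top view shows the dock near (289,200), with the pocket at (277,201) and the button at (301,196). The white cartridge is near (382,213), with the black one at (389,242) and the yellow one at (427,230). I'll enlarge the dock and cartridge area.

Run:
```python
import cv2,numpy as np
a=cv2.imread("pics/top0.png");b=cv2.imread("pics/scene0.png")
r=lambda im,x,y,w,h,s:cv2.resize(im[y:y+h,x:x+w],None,fx=s,fy=s,interpolation=cv2.INTER_CUBIC)
A=np.hstack([r(a,255,170,70,58,5.7),r(a,355,195,50,58*50//70,8)[:330]][:1])
c1=cv2.resize(a[172:226,256:320],(640,540),interpolation=cv2.INTER_CUBIC)
cv2.imwrite("pics/dock.png",c1)
c2=cv2.resize(a[198:228,366:402],(360,300),interpolation=cv2.INTER_CUBIC)
c3=cv2.resize(b[230:290,345:395],(400,480),interpolation=cv2.INTER_CUBIC)
o=np.zeros((480,780,3),np.uint8);o[:300,:360]=c2;o[:,380:780]=c3
cv2.imwrite("pics/cart.png",o)
```

```text
(no output)
```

View pics/dock.png

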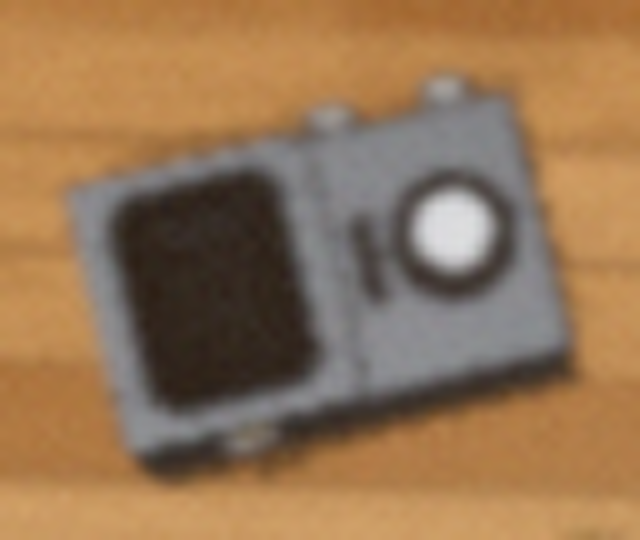

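View pics/cart.png

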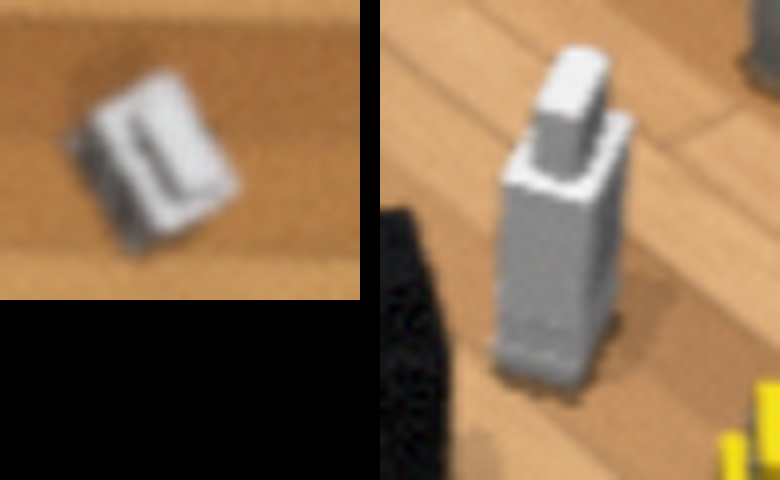

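```bash
cat > h.py <<'E'
from bench import robot
import numpy as np
def ray(n,u,v,z):
    c=robot.calibration(n);R,t=c["R"],c["t"]
    o=-R.T@t;d=R.T@np.linalg.solve(c["K"],[u,v,1]);return (o+d*(z-o[2])/d[2])
def tc(p,off,s,n,z): return ray(n,off[0]+(p[0]+.5)/s-.5,off[1]+(p[1]+.5)/s-.5,z)
E
python3 - <<'E'
from h import *
np.set_printoptions(precision=4,suppress=True)
D=lambda p,z:tc(p,(256,172),10,"top",z)
col=np.array([D(p,.092) for p in[(113,197),(280,166),(326,370),(160,412)]])
pk=col.mean(0);bt=D((454,230),.094)
print("collar sides",[np.linalg.norm((col[i]-col[i-1])[:2]) for i in range(4)],"pk",pk,"btn",bt,np.linalg.norm((pk-bt)[:2]))
f=lambda v:np.degrees(np.arctan2(v[1],v[0]))
print("yaxis",f(pk-bt),"collar long",f(col[0]-col[3]),f(col[1]-col[2]),"short",f(col[0]-col[1]),f(col[3]-col[2]))
C=lambda p,z:tc(p,(366,198),10,"top",z)
b=np.array([C(p,.084) for p in[(95,112),(168,68),(240,185),(162,235)]])
print("body",b.mean(0),[np.linalg.norm((b[i]-b[i-1])[:2]) for i in range(4)],"long",f(b[0]-b[3]),f(b[1]-b[2]))
S=lambda p,z:tc((p[0]-380,p[1]),(345,230),8,"scene",z)
s=np.array([S(p,.084) for p in[(503,178),(548,106),(633,118),(588,195)]])
print("body scene",s.mean(0),S((573,82),.112),f(s[3]-s[0]),f(s[2]-s[3]),[np.linalg.norm((s[i]-s[i-1])[:2]) for i in range(4)])
for n,p,z in[("lemon",(318,235),.025),("garlic",(350,254),.03),("black",(389,240),.1),("salt",(364,164),.08),("yellow",(427,230),.1),("tin",(429,199),.05)]:print(n,ray("top",*p,z))
# scene dock button
print("scene btn",ray("scene",322,195,.094))
E
```

```text
collar sides [np.float64(0.07179881090791758), np.float64(0.05482426284250158), np.float64(0.06837018107522186), np.float64(0.05492305153266123)] pk [0.5056 0.1004 0.092 ] btn [0.5257 0.0253 0.094 ] 0.07768775641973508
yaxis 104.9749181622421 collar long 14.40663659800511 14.504126375133298 short 102.32206447386235 105.90329631684989
body [ 0.4754 -0.2404  0.084 ] [np.float64(0.04541071141606056), np.float64(0.028204526863542755), np.float64(0.044598449875342554), np.float64(0.030564998251276624)] long 29.163348046820513 32.1267624657881
body scene [ 0.4734 -0.2425  0.084 ] [ 0.4727 -0.2433  0.112 ] -54.04507731765486 28.161450183008345 [np.float64(0.02716629977143679), np.float64(0.03916583131219032), np.float64(0.02740763179962843), np.float64(0.0413646177695042)]
lemon [ 0.4006 -0.0344  0.025 ]
garlic [ 0.3398 -0.1425  0.03  ]
black [ 0.3858 -0.2601  0.1   ]
salt [ 0.636  -0.1798  0.08  ]
yellow [ 0.421  -0.3825  0.1   ]
tin [ 0.5294 -0.4037  0.05  ]
scene btn [0.5167 0.0132 0.094 ]
```

The centre of the pocket is near (0.506, 0.100) with dock x at about 14.6°. The cartridge is near (0.4745, -0.2415) with its x at about 30°. I'll turn the tool first.

Request:
arm_command --pt "0 0 0 0 0 -1" --pt "0 0 0 0 0 -1" --pt "0 0 0 0 0 -1" --pt "0 0 0 0 0 -1" --pt "0 0 0 0 0 -1" --pt "0 0 0 0 0 -1" --pt "0 0 0 0 0 -1" --pt "0 0 0 0 0 -1" --pt "0 0 0 0 0 -1" --pt "0 0 0 0 0 -1" --pt "0 0 0 0 0 -0.6" --pt "0 0 0 0 0 0" --pt "0 0 0 0 0 0" --grip 0

```text
t: 1.4
position: [0.2043, 0.4834, 0.231]
orientation: [-0.259, 0.966, -0.0, -0.0]
wrist_force: [0.0, -0.1, -0.1]
finger_gap: 0.0853
finger_force: 0.0
```

```bash
cat >> h.py <<'E'
from scipy.spatial.transform import Rotation as Ro
np.set_printoptions(precision=4,suppress=True)
def go(p,yaw=None):
    o=robot.observe();R=Ro.from_quat(o["orientation"]).as_matrix()
    y=np.degrees(np.arctan2(R[1,1],R[0,1]))
    print("pos",o["position"],"F",o["wrist_force"],"gap",o["finger_gap"],"q",o["qpos"],"t",o["t"])
    print("tooly",y,"Rz",R[:,2],"shift units",R.T@(np.array(p)-o["position"])/.05, "az", None if yaw is None else -(yaw-y)/5)
E
python3 -c "
from h import *
go([.4745,-.2415,.2],120)"
```

```text
pos [0.2043 0.4834 0.231 ] F [ 0.0155 -0.116  -0.0535] gap 0.08525928903799511 q [ 1.171   0.126  -0.04    1.4054 -0.      0.6471] t 1.4
tooly 120.01651255766376 Rz [-0.0002 -0.0006 -1.    ] shift units [  2.5736 -15.2571   0.6272] az 0.0033025115327518506
```

Request:
arm_command --pt "0.129 -0.763 0 0 0 0" --pt "0.129 -0.763 0 0 0 0" --pt "0.129 -0.763 0 0 0 0" --pt "0.129 -0.763 0 0 0 0" --pt "0.129 -0.763 0 0 0 0" --pt "0.129 -0.763 0 0 0 0" --pt "0.129 -0.763 0 0 0 0" --pt "0.129 -0.763 0 0 0 0" --pt "0.129 -0.763 0 0 0 0" --pt "0.129 -0.763 0 0 0 0" --pt "0.129 -0.763 0 0 0 0" --pt "0.129 -0.763 0 0 0 0" --pt "0.129 -0.763 0 0 0 0" --pt "0.129 -0.763 0 0 0 0" --pt "0.129 -0.763 0 0 0 0" --pt "0.129 -0.763 0 0 0 0" --pt "0.129 -0.763 0 0 0 0" --pt "0.129 -0.763 0 0 0 0" --pt "0.129 -0.763 0 0 0 0" --pt "0.129 -0.763 0 0 0 0"

```text
t: 3.4
position: [0.4755, -0.2429, 0.2312]
orientation: [-0.259, 0.966, 0.0, 0.0]
wrist_force: [0.0, 0.8, 0.9]
finger_gap: 0.0851
finger_force: 0.0
```

Request:
arm_command --pt "0 0 0 0 0 0" --pt "0 0 0 0 0 0"

```text
t: 3.6
position: [0.4751, -0.2417, 0.2306]
orientation: [-0.259, 0.966, 0.001, -0.0]
wrist_force: [0.1, 1.1, 0.7]
finger_gap: 0.0855
finger_force: 0.0
```

```bash
python3 -c "
from h import *
import cv2
go([.4745,-.2415,.088],120)
b=robot.grab_frame('scene')[:,:,::-1]
cv2.imwrite('pics/s1.png',cv2.resize(b[150:310,290:450],(640,640),interpolation=cv2.INTER_CUBIC)[:600])"
```

```text
pos [ 0.4751 -0.2417  0.2306] F [0.1323 1.0761 0.6563] gap 0.08549637378915091 q [-0.4707  0.1424 -0.0219  1.4081  0.0003 -0.9937] t 3.6
tooly 119.9626528213687 Rz [-0.0013  0.001  -1.    ] shift units [0.0063 0.004  2.8524] az -0.007469435726258666
```

View pics/s1.png

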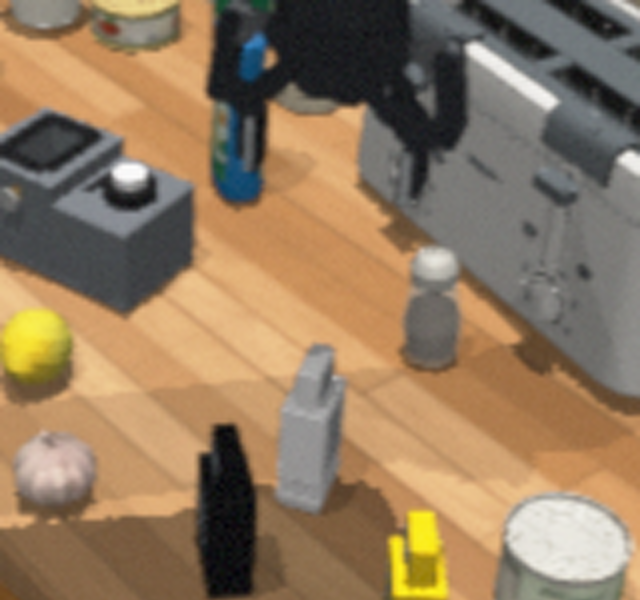

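The scene crop shows the open fingers, at about (235,80) and (410,190), straddling the white cartridge, whose tab is at (318,365). Nothing is in the way, so I'll descend and then close.

Request:
arm_command --pt "0 0 0.5 0 0 0" --pt "0 0 0.5 0 0 0" --pt "0 0 0.5 0 0 0" --pt "0 0 0.5 0 0 0" --pt "0 0 0.4 0 0 0" --pt "0 0 0.3 0 0 0" --pt "0 0 0.12 0 0 0" --pt "0 0 0 0 0 0" --pt "0 0 0 0 0 0"

```text
t: 4.55
position: [0.4757, -0.2409, 0.0913]
orientation: [-0.26, 0.966, -0.0, 0.0]
wrist_force: [-0.3, 0.4, -0.7]
finger_gap: 0.0854
finger_force: 0.0
```

Request:
arm_command --pt "0 0 0 0 0 0" --pt "0 0 0 0 0 0" --pt "0 0 0 0 0 0" --pt "0 0 0 0 0 0" --pt "0 0 0 0 0 0" --pt "0 0 0 0 0 0" --pt "0 0 0 0 0 0" --pt "0 0 0 0 0 0" --pt "0 0 0 0 0 0" --pt "0 0 0 0 0 0" --grip 255 --grip_force 60

```text
t: 5.55
position: [0.4755, -0.2414, 0.0906]
orientation: [-0.26, 0.966, -0.0, 0.0]
wrist_force: [0.5, 0.4, 4.5]
finger_gap: 0.015
finger_force: 59.8
```

Request:
arm_command --pt "0 0 -0.2 0 0 0" --pt "0 0 -0.4 0 0 0" --pt "0 0 -0.5 0 0 0" --pt "0 0 -0.5 0 0 0" --pt "0 0 -0.5 0 0 0" --pt "0 0 -0.4 0 0 0" --pt "0 0 -0.2 0 0 0" --pt "0 0 0 0 0 0" --pt "0 0 0 0 0 0" --pt "0 0 0 0 0 0"

```text
t: 6.55
position: [0.4747, -0.241, 0.2239]
orientation: [-0.26, 0.966, 0.001, -0.001]
wrist_force: [0.1, 0.3, -2.1]
finger_gap: 0.0146
finger_force: 59.1
```

```bash
python3 -c "
from h import *
import cv2
go([.5056,.1004,.2256],104.6)
a=robot.grab_frame('top')[:,:,::-1];b=robot.grab_frame('scene')[:,:,::-1]
c2=cv2.resize(b[170:270,340:420],(480,600),interpolation=cv2.INTER_CUBIC)
cv2.imwrite('pics/s2.png',c2)"
```

```text
pos [ 0.4747 -0.241   0.2239] F [ 0.1408  0.3435 -2.0917] gap 0.014624846314346953 q [-0.4697  0.1419 -0.0373  1.3941 -0.     -0.9949] t 6.55
tooly 120.09408128977394 Rz [-0.0022  0.0011 -1.    ] shift units [-3.9573  5.5975 -0.0289] az 3.098816257954789
```

View pics/s2.png

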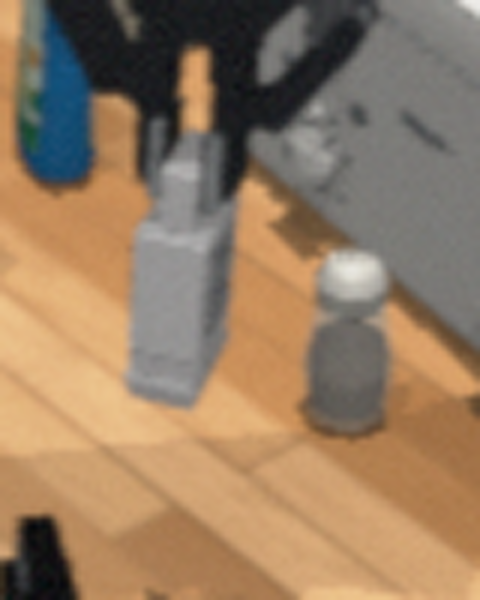

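The cartridge hangs upright and centred between the pads, with the tab at (185,190) in the crop. I'll turn it and carry it to a point above the pocket.

Request:
arm_command --pt "0 0 0 0 0 0.78" --pt "0 0 0 0 0 0.78" --pt "0 0 0 0 0 0.78" --pt "0 0 0 0 0 0.76" --pt "-0.166 0.461 0 0 0 0" --pt "-0.166 0.461 0 0 0 0" --pt "-0.166 0.461 0 0 0 0" --pt "-0.166 0.461 0 0 0 0" --pt "-0.166 0.461 0 0 0 0" --pt "-0.166 0.461 0 0 0 0" --pt "-0.166 0.461 0 0 0 0" --pt "-0.166 0.461 0 0 0 0" --pt "-0.166 0.461 0 0 0 0" --pt "-0.166 0.461 0 0 0 0" --pt "-0.166 0.461 0 0 0 0" --pt "-0.166 0.461 0 0 0 0" --pt "-0.166 0.461 0 0 0 0" --pt "-0.166 0.461 0 0 0 0" --pt "0 0 0 0 0 0" --pt "0 0 0 0 0 0"

```text
t: 8.65
position: [0.5061, 0.1006, 0.2247]
orientation: [-0.128, 0.992, -0.0, -0.001]
wrist_force: [-0.2, 0.2, -1.4]
finger_gap: 0.0149
finger_force: 59.2
```

Request:
arm_command --pt "0 0 0 0 0 0" --pt "0 0 0 0 0 0"

```text
t: 8.85
position: [0.5063, 0.0995, 0.2252]
orientation: [-0.126, 0.992, -0.0, -0.0]
wrist_force: [-0.0, -1.2, -1.2]
finger_gap: 0.0148
finger_force: 59.2
```

```bash
python3 -c "
from h import *
import cv2
go([.5056,.1004,.186],104.6)
b=robot.grab_frame('scene')[:,:,::-1]
cv2.imwrite('pics/s3.png',cv2.resize(b[130:230,270:350],(480,600),interpolation=cv2.INTER_CUBIC))
c=robot.calibration('scene');pr=lambda X:((q:=c['K']@(c['R']@np.array(X)+c['t']))[:2]/q[2]-[270,130]+.5)*6-.5
u=np.radians(14.6);ux=np.array([np.cos(u),np.sin(u),0]);uy=np.array([-np.sin(u),np.cos(u),0])
P=np.array([.5056,.1004,0]);T=robot.observe()['position']
print('btn',pr(P-uy*.08+[0,0,.094]))
for a,b_ in((1,1),(1,-1),(-1,-1),(-1,1)):
  print(a,b_,'tower',pr(P-uy*.035+ux*.045*a+uy*.075*b_+[0,0,.092 if b_>0 else .072]),'mouth',pr(P+ux*.029*a+uy*.021*b_+[0,0,.092]),'bodytop',pr(T+ux*.023*a+uy*.015*b_+[0,0,-.0055]),'foot10',pr(T+ux*.023*a+uy*.015*b_+[0,0,-.08]))
"
```

```text
pos [0.5063 0.0995 0.2252] F [-0.0071 -1.1517 -1.2449] gap 0.014767022079462752 q [ 0.1942  0.109  -0.072   1.3901 -0.0002 -0.0594] t 8.85
tooly 104.52822453248197 Rz [-0.0002 -0.0002 -1.    ] shift units [0.0097 0.0204 0.7841] az -0.014355093503604621
btn [317.5521 377.8946]
1 1 tower [195.4711 268.7515] mouth [202.6714 292.4093] bodytop [198.4223  79.897 ] foot10 [202.9213 211.6424]
1 -1 tower [419.6942 396.5581] mouth [264.0564 318.5523] bodytop [244.6856  97.0223] foot10 [247.7836 229.7903]
-1 -1 tower [307.5323 476.4079] mouth [189.9599 366.0799] bodytop [182.4408 131.5503] foot10 [187.6084 266.1733]
-1 1 tower [ 79.4716 339.1964] mouth [128.119  338.4467] bodytop [135.8927 113.608 ] foot10 [142.4765 247.1895]
```

View pics/s3.png

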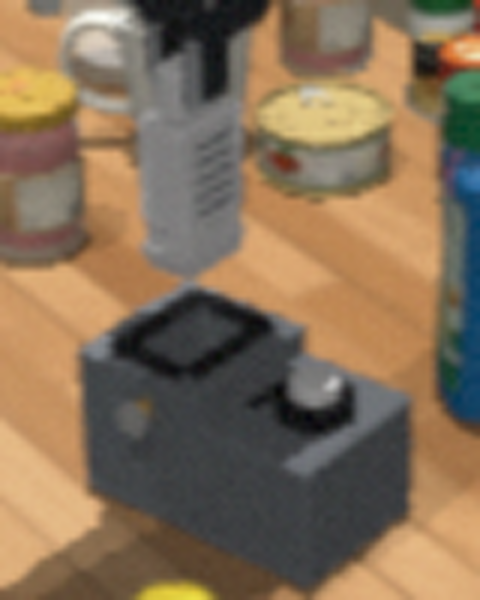

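The scene crop shows the cartridge foot at about (190,265), directly over the black collar centred at (190,332). Both are shifted alike from my prediction, so they are aligned to about 1 mm. I'll lower it into the mouth and feel.

Request:
arm_command --pt "0 0 0.2 0 0 0" --pt "0 0 0.3 0 0 0" --pt "0 0 0.2 0 0 0" --pt "0 0 0.1 0 0 0" --pt "0 0 0.06 0 0 0" --pt "0 0 0.06 0 0 0" --pt "0 0 0 0 0 0" --pt "0 0 0 0 0 0"

```text
t: 9.7
position: [0.5066, 0.1004, 0.1796]
orientation: [-0.127, 0.992, 0.0, 0.0]
wrist_force: [-0.1, 0.3, -1.2]
finger_gap: 0.0144
finger_force: 59.1
```

Request:
arm_command --pt "0 0 0.06 0 0 0" --pt "0 0 0.06 0 0 0" --pt "0 0 0 0 0 0" --pt "0 0 0 0 0 0"

```text
t: 10.1
position: [0.5063, 0.1005, 0.1732]
orientation: [-0.127, 0.992, 0.0, -0.0]
wrist_force: [0.2, 1.4, -1.4]
finger_gap: 0.015
finger_force: 59.1
```

Request:
arm_command --pt "0 0 0.05 0 0 0" --pt "0 0 0.05 0 0 0" --pt "0 0 0 0 0 0" --pt "0 0 0 0 0 0"

```text
t: 10.5
position: [0.5064, 0.1009, 0.1683]
orientation: [-0.127, 0.992, 0.001, 0.0]
wrist_force: [-0.5, 5.4, 1.1]
finger_gap: 0.015
finger_force: 59.4
```

Request:
arm_command --pt "0 0 0.05 0 0 0" --pt "0 0 0.05 0 0 0" --pt "0 0 0 0 0 0" --pt "0 0 0 0 0 0"

```text
t: 10.9
position: [0.5061, 0.1009, 0.1633]
orientation: [-0.127, 0.992, 0.001, -0.0]
wrist_force: [-1.0, 5.4, 0.4]
finger_gap: 0.0143
finger_force: 59.7
```

Request:
arm_command --pt "0 0.02 0 0 0 0" --pt "0 0 0.05 0 0 0" --pt "0 0 0.05 0 0 0" --pt "0 0 0 0 0 0" --pt "0 0 0 0 0 0"

```text
t: 11.4
position: [0.506, 0.1013, 0.1578]
orientation: [-0.127, 0.992, 0.0, -0.0]
wrist_force: [0.8, 3.8, -2.5]
finger_gap: 0.015
finger_force: 59.1
```

Request:
arm_command --pt "0 0 0.05 0 0 0" --pt "0 0 0.05 0 0 0" --pt "0 0 0 0 0 0" --pt "0 0 0 0 0 0"

```text
t: 11.8
position: [0.5061, 0.1013, 0.153]
orientation: [-0.127, 0.992, 0.0, -0.0]
wrist_force: [-0.4, 4.0, -1.8]
finger_gap: 0.0145
finger_force: 59.2
```

Request:
arm_command --pt "0 0.02 0.04 0 0 0" --pt "0 0 0.04 0 0 0" --pt "0 0 0 0 0 0" --pt "0 0 0 0 0 0"

```text
t: 12.2
position: [0.5059, 0.1018, 0.1489]
orientation: [-0.127, 0.992, -0.001, -0.0]
wrist_force: [0.0, 2.0, -1.5]
finger_gap: 0.0148
finger_force: 59.1
```

Request:
arm_command --pt "0 0 0.04 0 0 0" --pt "0 0 0.04 0 0 0" --pt "0 0 0 0 0 0"

```text
t: 12.5
position: [0.506, 0.1019, 0.1461]
orientation: [-0.127, 0.992, -0.0, 0.0]
wrist_force: [-3.6, -0.2, 5.9]
finger_gap: 0.0149
finger_force: 60.2
```

Request:
arm_command --pt "0 0 0.04 0 0 0" --pt "0 0 0.04 0 0 0" --pt "0 0 0 0 0 0"

```text
t: 12.8
position: [0.5059, 0.1018, 0.1425]
orientation: [-0.127, 0.992, -0.0, 0.001]
wrist_force: [-2.1, -0.8, 5.3]
finger_gap: 0.0149
finger_force: 60.2
```

Request:
arm_command --pt "0 0 0.04 0 0 0" --pt "0 0 0.04 0 0 0" --pt "0 0 0 0 0 0"

```text
t: 13.1
position: [0.5058, 0.1018, 0.1381]
orientation: [-0.127, 0.992, -0.0, 0.0]
wrist_force: [-1.5, -0.4, 2.5]
finger_gap: 0.0148
finger_force: 59.9
```

Request:
arm_command --pt "0 0 0.04 0 0 0" --pt "0 0 0.02 0 0 0" --pt "0 0 0 0 0 0"

```text
t: 13.4
position: [0.5059, 0.102, 0.1341]
orientation: [-0.127, 0.992, -0.0, -0.0]
wrist_force: [-1.1, -0.1, -0.6]
finger_gap: 0.0144
finger_force: 59.3
```

Request:
arm_command --pt "0 0 0.03 0 0 0" --pt "0 0 0.02 0 0 0" --pt "0 0 0 0 0 0"

```text
t: 13.7
position: [0.506, 0.1021, 0.1321]
orientation: [-0.127, 0.992, -0.0, 0.0]
wrist_force: [-2.6, -1.0, 4.2]
finger_gap: 0.0146
finger_force: 59.9
```

Request:
arm_command --pt "0 0 0.02 0 0 0" --pt "0 0 0.02 0 0 0" --pt "0 0 0 0 0 0"

```text
t: 14.0
position: [0.5061, 0.1021, 0.1314]
orientation: [-0.127, 0.992, -0.0, 0.001]
wrist_force: [-5.5, -0.4, 13.1]
finger_gap: 0.0148
finger_force: 61.2
```

Request:
arm_command --pt "0 0 0.02 0 0 0" --pt "0 0 0 0 0 0"

```text
t: 14.2
position: [0.5062, 0.1021, 0.1311]
orientation: [-0.127, 0.992, -0.0, 0.001]
wrist_force: [-6.1, -1.6, 17.2]
finger_gap: 0.0145
finger_force: 61.9
```

Request:
arm_command --pt "0 0 0.02 0 0 0" --pt "0 0 0 0 0 0"

```text
t: 14.4
position: [0.5062, 0.1021, 0.1308]
orientation: [-0.127, 0.992, -0.0, 0.001]
wrist_force: [-8.2, -1.8, 22.3]
finger_gap: 0.0149
finger_force: 62.5
```

Request:
arm_command --pt "0 0 -0.05 0 0 0" --pt "0 0 0 0 0 0" --pt "0 0 0 0 0 0"

```text
t: 14.7
position: [0.5061, 0.1021, 0.1318]
orientation: [-0.127, 0.992, -0.0, 0.001]
wrist_force: [-5.1, -0.7, 11.8]
finger_gap: 0.015
finger_force: 61.0
```

```bash
python3 -c "
from h import *
import cv2
go([.5056,.1004,.186],104.6)
b=robot.grab_frame('scene')[:,:,::-1]
cv2.imwrite('pics/s4.png',cv2.resize(b[140:220,275:345],(525,600),interpolation=cv2.INTER_CUBIC))"
```

```text
pos [0.5061 0.1021 0.1318] F [-5.0506 -0.7165 11.758 ] gap 0.01496400670470348 q [ 0.1993  0.127  -0.2568  1.1855 -0.0005 -0.0553] t 14.7
tooly 104.58775341842956 Rz [ 0.0015 -0.0002 -1.    ] shift units [ 0.0167 -0.0307 -1.0843] az -0.0024493163140874687
```

View pics/s4.png

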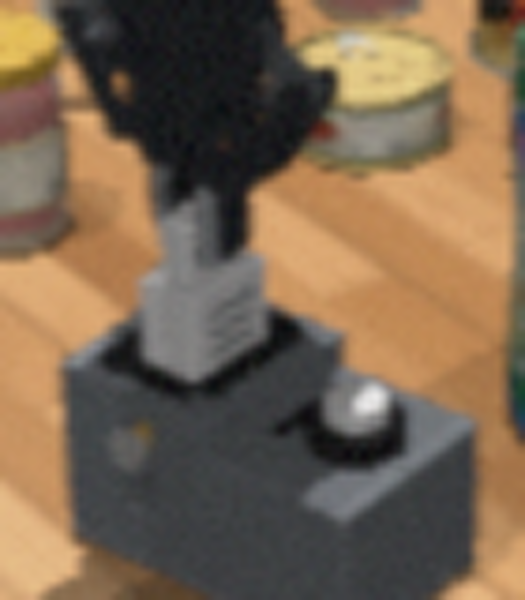

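The crop shows the cartridge upright in the pocket, with its body top about 32 mm above the mouth. Resistance rose linearly at about 10 N/mm and sprang back, which fits the rubber floor. I'll ease off and look for ball retention.

Request:
arm_command --pt "0 0 -0.05 0 0 0" --pt "0 0 0 0 0 0" --pt "0 0 0 0 0 0"

```text
t: 15.05
position: [0.506, 0.1022, 0.1325]
orientation: [-0.127, 0.992, -0.0, -0.0]
wrist_force: [-0.8, -1.0, 1.3]
finger_gap: 0.0149
finger_force: 59.6
```

Request:
arm_command --pt "0 0 -0.05 0 0 0" --pt "0 0 0 0 0 0" --pt "0 0 0 0 0 0"

```text
t: 15.35
position: [0.5058, 0.1022, 0.1349]
orientation: [-0.127, 0.992, -0.0, -0.0]
wrist_force: [0.1, -0.8, -2.4]
finger_gap: 0.0148
finger_force: 59.1
```

Request:
arm_command --pt "0 0 -0.03 0 0 0" --pt "0 0 0 0 0 0" --pt "0 0 0 0 0 0"

```text
t: 15.65
position: [0.5056, 0.1022, 0.1359]
orientation: [-0.127, 0.992, -0.0, -0.001]
wrist_force: [1.0, -0.2, -12.3]
finger_gap: 0.0146
finger_force: 58.8
```

Request:
arm_command --pt "0 0 -0.03 0 0 0" --pt "0 0 0 0 0 0" --pt "0 0 0 0 0 0"

```text
t: 15.95
position: [0.506, 0.1023, 0.1388]
orientation: [-0.127, 0.992, 0.0, 0.0]
wrist_force: [-1.3, 0.5, -6.0]
finger_gap: 0.0147
finger_force: 60.2
```

Retention of about 11 N appeared before it let go, so it had been clicked in. I'll press it home again, ease off and release.

Request:
arm_command --pt "0 0 0.03 0 0 0" --pt "0 0 0.03 0 0 0" --pt "0 0 0.03 0 0 0" --pt "0 0 0.02 0 0 0" --pt "0 0 0.02 0 0 0" --pt "0 0 0.02 0 0 0" --pt "0 0 0.02 0 0 0" --pt "0 0 0.02 0 0 0" --pt "0 0 0 0 0 0" --pt "0 0 0 0 0 0"

```text
t: 16.95
position: [0.5062, 0.1022, 0.1314]
orientation: [-0.127, 0.992, 0.0, 0.001]
wrist_force: [-7.4, -1.0, 15.9]
finger_gap: 0.0147
finger_force: 63.3
```

Request:
arm_command --pt "0 0 -0.04 0 0 0" --pt "0 0 -0.04 0 0 0" --pt "0 0 0 0 0 0" --pt "0 0 0 0 0 0" --pt "0 0 0 0 0 0"

```text
t: 17.45
position: [0.506, 0.1022, 0.1326]
orientation: [-0.127, 0.992, -0.0, -0.0]
wrist_force: [-1.3, -1.0, 0.5]
finger_gap: 0.0147
finger_force: 61.1
```

Request:
arm_command --pt "0 0 0 0 0 0" --pt "0 0 0 0 0 0" --pt "0 0 0 0 0 0" --pt "0 0 0 0 0 0" --pt "0 0 0 0 0 0" --pt "0 0 0 0 0 0" --pt "0 0 -0.3 0 0 0" --pt "0 0 -0.5 0 0 0" --pt "0 0 -0.5 0 0 0" --pt "0 0 -0.3 0 0 0" --pt "0 0 0 0 0 0" --grip 0

```text
t: 18.55
position: [0.5071, 0.1025, 0.2151]
orientation: [-0.127, 0.992, 0.0, 0.002]
wrist_force: [0.8, 0.4, 0.9]
finger_gap: 0.0856
finger_force: 0.0
```

```bash
python3 -c "
from h import *
import cv2
P=np.array([.506,.1022]);u=np.radians(14.6);B=P-.08*np.array([-np.sin(u),np.cos(u)]);print(B)
go([*B,.15])
b=robot.grab_frame('scene')[:,:,::-1]
cv2.imwrite('pics/s5.png',cv2.resize(b[140:220,275:345],(525,600),interpolation=cv2.INTER_CUBIC))"
```

```text
[0.5262 0.0248]
pos [0.5071 0.1025 0.2151] F [0.8055 0.4209 0.8767] gap 0.08563679861191671 q [ 0.1994  0.1081 -0.095   1.3635 -0.     -0.0553] t 18.55
tooly 104.59359219619957 Rz [ 0.0041  0.0008 -1.    ] shift units [ 0.0281 -1.5997  1.302 ] az None
```

View pics/s5.png

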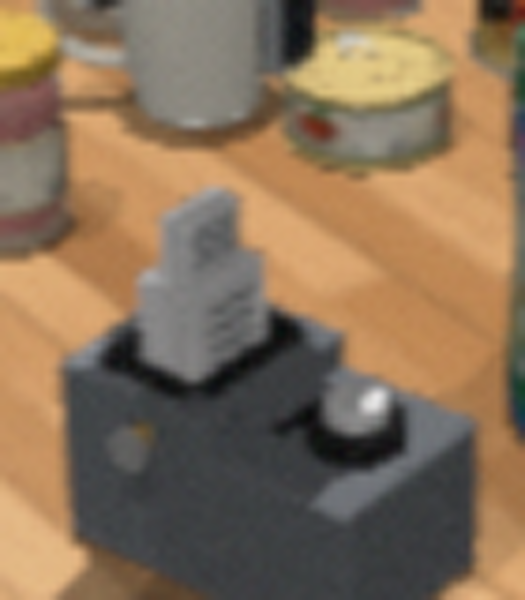

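The cartridge stands upright and home in the pocket, and the button is up at (358,405) in the crop. I'll shut the gripper and move above the button.

Request:
arm_command --pt "0 -0.2 0 0 0 0" --pt "0.03 -0.4 0 0 0 0" --pt "0 -0.5 0 0 0 0" --pt "0 -0.36 0 0 0 0" --pt "0 -0.2 0 0 0 0" --pt "0 0 0.3 0 0 0" --pt "0 0 0.5 0 0 0" --pt "0 0 0.5 0 0 0" --pt "0 0 0.5 0 0 0" --pt "0 0 0.3 0 0 0" --pt "0 0 0.1 0 0 0" --pt "0 0 0 0 0 0" --pt "0 0 0 0 0 0" --pt "0 0 0 0 0 0" --grip 255 --grip_force 20

```text
t: 20.0
position: [0.5261, 0.0216, 0.1038]
orientation: [-0.127, 0.992, -0.0, 0.001]
wrist_force: [0.4, 0.1, 1.3]
finger_gap: 0.0
finger_force: 0.0
```

Request:
arm_command --pt "0 0 0.1 0 0 0" --pt "0 0 0.08 0 0 0" --pt "0 0 0.04 0 0 0" --pt "0 0 0 0 0 0" --pt "0 0 0 0 0 0"

```text
t: 20.5
position: [0.5257, 0.0216, 0.0921]
orientation: [-0.127, 0.992, -0.0, 0.0]
wrist_force: [0.3, 0.1, 2.3]
finger_gap: 0.0002
finger_force: 1.2
```

Request:
arm_command --pt "0 0 0.04 0 0 0" --pt "0 0 0.03 0 0 0" --pt "0 0 0 0 0 0" --pt "0 0 0 0 0 0"

```text
t: 20.9
position: [0.5257, 0.0216, 0.0885]
orientation: [-0.127, 0.992, -0.0, 0.0]
wrist_force: [0.4, 1.1, 4.3]
finger_gap: 0.0002
finger_force: 2.2
```

Request:
arm_command --pt "0 0 0.03 0 0 0" --pt "0 0 0 0 0 0" --pt "0 0 0 0 0 0"

```text
t: 21.2
position: [0.5257, 0.0215, 0.088]
orientation: [-0.127, 0.992, -0.0, 0.001]
wrist_force: [-2.5, -0.1, 11.9]
finger_gap: 0.0003
finger_force: 5.5
```

Request:
arm_command --pt "0 0 0.02 0 0 0" --pt "0 0 0 0 0 0" --pt "0 0 0 0 0 0"

```text
t: 21.5
position: [0.5257, 0.0215, 0.0878]
orientation: [-0.127, 0.992, -0.0, 0.001]
wrist_force: [-4.0, -0.7, 17.9]
finger_gap: 0.0002
finger_force: 8.5
```

The button is on its stop: z is steady at 0.088 and the force jumped past the spring force. I'll retreat.

Request:
arm_command --pt "0 0 -0.1 0 0 0" --pt "0 0 -0.3 0 0 0" --pt "0 0 -0.5 0 0 0" --pt "0 0 -0.5 0 0 0" --pt "0 0 -0.5 0 0 0" --pt "0 0 -0.5 0 0 0" --pt "0 0 -0.2 0 0 0" --pt "0 0 0 0 0 0" --pt "0 0 0 0 0 0"

```text
t: 22.4
position: [0.525, 0.0215, 0.2144]
orientation: [-0.127, 0.992, 0.0, -0.001]
wrist_force: [0.5, 0.5, -0.4]
finger_gap: 0.0001
finger_force: 0.0
```

```bash
python3 -c "
from h import *
import cv2
go([.5,.1,.2])
b=robot.grab_frame('scene')[:,:,::-1]
cv2.imwrite('pics/s6.png',cv2.resize(b[140:220,275:345],(525,600),interpolation=cv2.INTER_CUBIC))"
```

```text
pos [0.525  0.0215 0.2144] F [ 0.5189  0.4868 -0.4365] gap 5.135987393392386e-05 q [ 0.041   0.1284 -0.0735  1.3707 -0.     -0.2137] t 22.4
tooly 104.59243015282216 Rz [-0.0018 -0.0001 -1.    ] shift units [0.0872 1.6446 0.289 ] az None
```

View pics/s6.png

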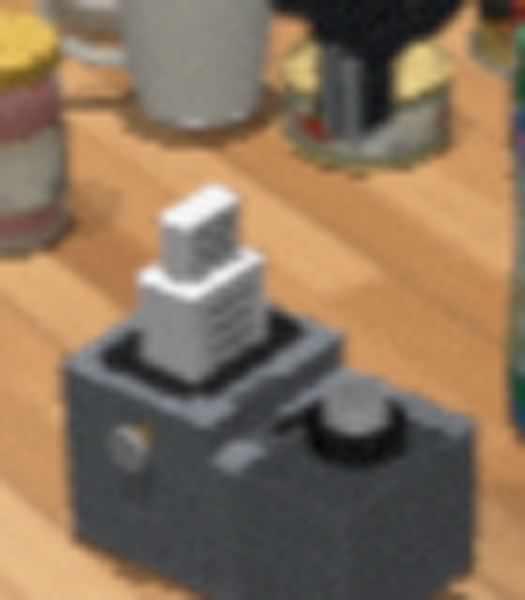

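The cartridge is unchanged and home, with its tab at (200,225) in the crop. The button is up again at (358,405) and the gripper is clear.

```bash
python3 -c "
from bench import robot
print(robot.finish_job())"
```

```text
the job is handed in; nothing more can be done
None
```

I clicked the cartridge home in the dock, let it go, pressed the reset button to its stop so it sprang back up, and handed the job in at about 22 s of the 48 s; I unseated it once to check the click and pressed it home again before the button, and no verdict came back.

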